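# Set the event counter in its sloped stand and advance it

## Robot

A 6-joint arm with a two-finger parallel gripper is mounted at the origin on a cart in front of the work surface, level with it; the furniture and walls round the work are solid. World frame = base frame: x ahead of the robot, y to its left, z up, the work surface at z = 0. Lengths are in m, angles in rad, forces in N, time in s.
With the tool pointing down it reaches from about 0.325 to 0.775 m from the base axis. Payload 5.5 kg.
Tool frame: the origin (TCP) lies at the centre of the arm's flange, where the gripper is bolted on; the fingertips stand 182 mm ahead of it and the grasp point (between the pads) lies 163 mm ahead of it (ctrl.grip_depth is the distance from the TCP to the grasp point, in m); z points along the fingers, y is the line along which they close (so a half turn about z gives the same grasp; the last joint's range is limited). The gripper opens to 88 mm and grips with 3 to 60 N. Pads are 20 mm wide; open, the fingers measure 115 mm over their backs; the gripper's body (75 mm by 178 mm) begins 61 mm behind the grasp point.
Start: joints at [1.259, 0.091, 1.231, -0, 1.82, -0.057], TCP at [0.151, 0.581, 0.405] pointing down, gripper open.
Joint ranges: [-2.87, 2.87], [-0.86, 2.18], [0.17, 2.46], [-1.51, 4.65], [0.06, 2.69], [-2.65, 2.65]. Speed limits (rad/s): [2.57, 2.57, 3.01, 3.14, 3.14, 3.14].

## Interface

Orientations are given as [roll, pitch, yaw] about the fixed x, y, z axes, in that order (R = Rz(yaw) Ry(pitch) Rx(roll)).
In Python, from station import ctrl, imaging, boxes_of, silhouettes gives the robot as it stands.
- The arm moves only by the tool jog_arm, never from a script. Its argument "series" is one flat list of numbers, 6 for each row, row after row: the shift along the world's x, y, z in m, then the turn, a rotation vector about the world's x, y, z in degrees. In form: [x, y, z, ax, ay, az, x, y, z, ax, ay, az, ...]. A call has exactly 10 rows; each row shifts and turns the commanded pose from where the row before left it; what a row does not reach is not made up. A row lasts 1/8 s, in which the tool goes at most 62.5 mm and 10.7 degrees, less where a joint would pass 70% of its speed; a pose out of reach is approached as far as the arm can. A call with a gripper value outside its range is refused whole. "gripper" is the opening, from 0 (shut) to 1 (fully open), set as the call begins (left out, the last holds). The fingers move at their own pace and stop on an object; the grip force is fixed at half the most. Time passes only in rows, so rows that do not move let the fingers close, or fill a call up. It gives the time, the measured TCP pose, the force, the opening and the grip force at its end, in the units of the state.
- ctrl.observe(): the state, without advancing time (a new reading comes with each control period).
- imaging.capture(name): name is "side" or "top" or "wrist"; returns a dict with "image" (400x640x3 uint8, blue, green, red), "depth" (400x640 float32, m along the optical axis (not along the pixel's ray), 0 where there is no reading), "fx", "fy", "cx", "cy" (pixels), "k1" (the pictures are not rectified: a ray, as slopes to the right and down, at radius r is drawn at 1 + k1 r^2 times it, then the intrinsics apply), "extrinsics" (4x4, takes a point from world to camera coordinates). Camera axes: x right, y up, looking along -z (the intrinsics and any distortion apply to the point x, -y, -z); pixel columns grow to the right and rows downward; lengths in m; the calibration is good to about 2 mm. A picture is of the moment at which its call begins.
- ctrl.sign_off(): hands the job in; it is judged then, once.
Trained networks look in the newest picture that a camera, given by its name, has taken for a name from the list of things; names that differ only in an ending like _2 or _b are one class to them, and where a whole thing is asked for, a point or a joint stands for the part that bears it (a point fixed in the world has none). Each returns a list of dicts, best first, with "score" (0 to 1); they miss things now and then, are a little off and sometimes report something else, mostly with a low value. They report only what shows in the picture. A call takes as long as a camera call.
- boxes_of(query, camera): "position" ([column, row] as shares, 0 to 1, of the picture: columns of its width, rows of its height, amid what is visible of it).
- silhouettes(query, camera): "region" (400x640 bool, what is visible of it) and "position" ([column, row] as shares, 0 to 1, of the picture: columns of its width, rows of its height, amid what is visible of it).
The state is a dict: "clock": time; "joint_positions": joint angles; "dq": joint speeds; "tau": joint torques, N m; "eef_pos": TCP position; "tool_rot": TCP orientation; "force": force on the tool from outside, world axes, zero at the start; "torque": the same for the moment, N m; "grip_width": finger opening in m; "grip_force": force on a finger pad.
Only numpy, scipy, OpenCV 4.12 (cv2) and the standard library are available. Lean on these libraries where they do the work, as an engineer would, in place of code of your own. Each camera call takes 0.05 s, during which the arm holds its last target. There are 200 camera calls.

## Task

Take the long white event counter out of its flat storage dock and seat it in the sloped desk stand, lever side up and head first, slid fully home against the ledge at the low end; the dock and the stand each hide one half of its sides, so lay it down on the bench in between and take it again by the other end. Let go of it, then swing its sprung advance lever all the way to the stop without forcing it, hold it there for a moment, and let it spring right back. Leave the lever alone until the counter sits in the stand, do not drop the counter, and do not disturb the beaker, the bottle or the dish.

Things in the scene. Friction and masses are not known exactly. Their poses are not given: they have to be found in the camera images.
- counter: Event counter, to be carried: white block 180 x 46 x 36 mm, 0.35 kg; plain head half at its -x, black ribbed rubber grip on the tail half (+x), window with four blank drums and a steel lever on top. Origin: centre of the underside; x from head to tail, z up through the lever side. Grasp across its 46 mm width: head at x about -58, tail at about +58 mm, fingertips down to the underside.
- counter_head (a point): Centre of the head end face of the counter (x -90, y 0, z 18 mm in the counter's frame).
- counter_tail (a point): Centre of the tail end face of the counter (x +90, y 0, z 18 mm in the counter's frame).
- advance_lever (a joint): Angle of the sprung lever on the counter: 0 at rest (steel arm pointing from head to tail), 0.95 rad at its stop. It swings parallel to the top face, anticlockwise seen from above, so the knob moves out to the counter's +y side. The spring takes 1 to 3 N at the knob and returns the lever when let go.
- lever_knob (a point): Middle of the black upright knob at the end of the lever: 16 mm in diameter, 26 mm tall; 62 mm from the pivot. At rest at x -8, y 0, z 56 mm in the counter's frame; the knob's top is at z 67 mm and the steel arm (12 mm wide) spans z 41 to 47 mm.
- lever_pivot (a point): The lever's pivot, on the counter's top near the head: x -70, y 0, z 44 mm in the counter's frame; its axis is the counter's z.
- dock: Storage dock, fixed: level aluminium channel on a dark plate. Origin on the bench; the counter lies in it along its x, origin 10 mm above the dock's, head to -x. Cheeks cover the counter's sides from x -22 to +100 mm, up to z 44 mm (2 mm clearance each side, 73 mm over the outside); end wall at x 92 mm. The head sticks out free at -x. Lift the counter straight up.
- stand: The sloped desk stand, fixed. Origin: on the bench under the middle of the cradle's frame; the slope falls towards its -x. Foot plate x -105 to +45 mm, y +-45 mm; the highest point is about 105 mm above the bench.
- cradle: The stand's sloped channel, fixed to it. The counter's frame must come to lie on this frame: origin on the channel floor, 58 mm above the bench; x up the slope (0.35 rad), z square to the floor. 50 mm wide inside with flared lips, 73 mm outside; cheeks x -98 to +22 mm, 34 mm high with lips; ledge face at x -90 mm, 22 mm high. The counter's tail sticks out free at the high end.
- beaker: Small clear beaker, 52 mm in diameter, 66 mm tall, standing loose on the bench; origin under its centre. Bystander.
- bottle: Small brown dropper bottle, 35 mm in diameter, 85 mm tall, standing loose; origin under its centre. Bystander.
- dish: Closed petri dish, 91 mm in diameter, 15 mm high, lying loose near the robot's edge of the bench; origin under its centre. Bystander.

How it is judged:
By the outcome, as a careful person would: the job done as asked, in the order asked, and still so for the second after the job is handed in, with the robot touching nothing.
It also fails if it takes over 64 s, if anything falls off the work surface, if the arm or the gripper's body presses on something with over 40 N, if the wrist force passes 120 N, or if a joint passes its speed limit or range.

## Working session

There is one attempt and no reset: what is moved stays moved. The work goes in short steps, Python scripts to look and compute and a tool call to move; the robot and the scene stay as the last step left them, time stands still between calls to the robot, and variables do not carry over. Pictures are saved under pics/ and viewed, at most 10 in all, crops included, and the job is handed in when it is done.

Besides the shell and the picture viewer there is one more tool, called after "Call:" by a JSON object that holds its "api" and its "payload". jog_arm: Moves the arm, as the interface text tells. Its arguments: {"type":"object","properties":{"series":{"type":"array"},"gripper":{"type":"number"}},"required":["series"]}

```bash
ls; mkdir -p pics
cat > h.py <<'E'
import numpy as np, cv2
from station import ctrl, imaging, boxes_of, silhouettes
def pts(c, mask=None):
    """world points for pixels w/ depth in mask"""
    d=c['depth']; m=d>0
    if mask is not None: m&=mask
    v,u=np.nonzero(m); z=d[v,u]
    K=np.array([[c['fx'],0,c['cx']],[0,c['fy'],c['cy']],[0,0,1.]])
    n=cv2.undistortPoints(np.c_[u,v].astype(float)[:,None],K,np.array([c['k1'],0,0,0.]))[:,0]
    P=np.c_[n[:,0]*z,-n[:,1]*z,-z]
    E=np.array(c['extrinsics']); return (P-E[:3,3])@E[:3,:3], u, v
def proj(c,P):
    E=np.array(c['extrinsics']); Q=np.atleast_2d(P)@E[:3,:3].T+E[:3,3]
    a=np.c_[Q[:,0],-Q[:,1]]/-Q[:,2:]; a=a*(1+c['k1']*(a**2).sum(1,keepdims=True))
    return a*[c['fx'],c['fy']]+[c['cx'],c['cy']]
E
python3 - <<'E'
from h import *
s=ctrl.observe(); print({k:np.round(v,3) for k,v in s.items()}, ctrl.grip_depth)
for cam in ['top','side']:
    c=imaging.capture(cam); cv2.imwrite(f'pics/{cam}0.png',c['image'])
    E=np.array(c['extrinsics']); print(cam,'campos',-E[:3,:3].T@E[:3,3])
    for q in ['counter','dock','stand','beaker','bottle','dish','lever_knob']:
        r=silhouettes(q,cam)
        for x in r[:2]:
            P,u,v=pts(c,x['region'])
            if len(P)<5: continue
            print(q,round(x['score'],2),np.round(x['position'],3)*[640,400],len(P),'med',np.median(P,0).round(3),'p2',np.percentile(P,2,axis=0).round(3),'p98',np.percentile(P,98,axis=0).round(3))
E
```

```text
pics
{'clock': np.float64(0.0), 'joint_positions': array([ 1.259,  0.092,  1.232,  0.   ,  1.82 , -0.057]), 'dq': array([ 0.   ,  0.001,  0.001,  0.002, -0.001, -0.   ]), 'tau': array([-1.0000e-03, -4.4647e+01, -4.0644e+01,  7.0000e-02,  2.9000e-02,
       -0.0000e+00]), 'eef_pos': array([0.151, 0.581, 0.404]), 'tool_rot': array([-3.14 , -0.   ,  2.887]), 'force': array([-0.337, -0.378, -0.5  ]), 'torque': array([0.008, 0.   , 0.017]), 'grip_force': np.float64(0.0), 'grip_width': np.float64(0.087)} 0.1633
top campos [ 0.46673009 -0.00884313  1.07888404]
counter 0.72 [233.6 214.4] 1097 med [0.53  0.232 0.046] p2 [0.457 0.177 0.017] p98 [0.609 0.287 0.074]
dock 0.67 [250.88 203.2 ] 476 med [0.563 0.187 0.03 ] p2 [ 0.506  0.154 -0.002] p98 [0.629 0.263 0.046]
dock 0.49 [231.04 210.8 ] 1141 med [0.531 0.232 0.045] p2 [0.458 0.177 0.004] p98 [0.609 0.287 0.074]
stand 0.65 [388.48 230.8 ] 1626 med [ 0.486 -0.21   0.044] p2 [ 0.418 -0.255  0.002] p98 [ 0.557 -0.166  0.09 ]
beaker 0.82 [289.28 138.4 ] 346 med [0.762 0.082 0.025] p2 [ 0.73   0.057 -0.002] p98 [0.78  0.106 0.067]
beaker 0.71 [
[... 703 characters left out ...]
484 -0.19   0.046] p2 [ 0.42  -0.255  0.004] p98 [ 0.552 -0.169  0.09 ]
beaker 0.73 [238.72 231.2 ] 569 med [0.747 0.097 0.051] p2 [0.73  0.056 0.008] p98 [0.776 0.107 0.067]
beaker 0.68 [392.96 232.4 ] 657 med [0.388 0.05  0.016] p2 [ 0.346 -0.003  0.003] p98 [0.428 0.08  0.018]
bottle 0.74 [248.32 212.4 ] 314 med [ 0.74  -0.026  0.046] p2 [ 0.727 -0.039  0.006] p98 [ 0.759 -0.019  0.082]
dish 0.75 [393.6 231.2] 666 med [0.388 0.049 0.016] p2 [ 0.346 -0.004  0.003] p98 [0.429 0.08  0.018]
dish 0.35 [236.16 229.2 ] 551 med [0.748 0.099 0.051] p2 [0.731 0.056 0.008] p98 [0.776 0.109 0.067]
lever_knob 0.64 [352.  257.6] 383 med [0.504 0.253 0.058] p2 [0.466 0.104 0.001] p98 [0.535 0.282 0.078]
```

Run:
```python
from h import *
t=cv2.imread('pics/top0.png')[110:310,160:480]; s=cv2.imread('pics/side0.png')[120:320,190:510]
cv2.imwrite('pics/both0.png',np.vstack([cv2.resize(t,None,fx=1.5*1,fy=1.5),cv2.resize(s,None,fx=1.5,fy=1.5)]))
```

```text
(no output)
```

View pics/both0.png

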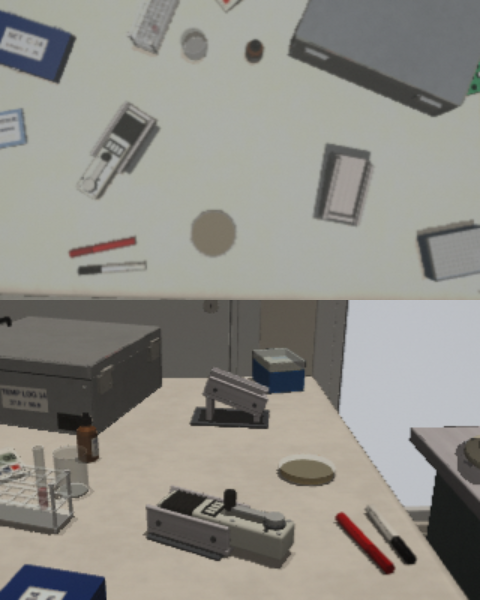

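Run:
```python
from h import *
A=[]
for cam in ['top','side']:
    c=imaging.capture(cam); P,u,v=pts(c); A.append(P); print(cam,c['fx'],c['k1'])
def rect(P):
    r=cv2.minAreaRect(P.astype(np.float32)*1000); return r, cv2.boxPoints(r).round(0).tolist()
for i,P in enumerate(A):
    m=(P[:,2]>.038)&(P[:,2]<.056)&(P[:,0]>.42)&(P[:,0]<.66)&(P[:,1]>.13)&(P[:,1]<.33)
    print('cd',m.sum(),rect(P[m,:2]))
    m=(P[:,2]>.06)&(P[:,2]<.09)&(P[:,0]>.42)&(P[:,0]<.66)&(P[:,1]>.13)&(P[:,1]<.33)
    print('knob',m.sum(),P[m].mean(0))
    m=(P[:,2]>.03)&(P[:,2]<.12)&(P[:,0]>.38)&(P[:,0]<.6)&(P[:,1]>-.29)&(P[:,1]<-.13)
    print('stand',m.sum(),rect(P[m,:2]),P[m,2].max())
    m=(P[:,2]>.004)&(P[:,2]<.12)&(P[:,0]>.38)&(P[:,0]<.6)&(P[:,1]>-.29)&(P[:,1]<-.13)
    print('stand+plate',m.sum(),rect(P[m,:2]),P[m,2].max())
    m=(P[:,2]>.1)&(P[:,0]>.3)&(P[:,0]<.9)&(P[:,1]>-.6)&(P[:,1]<.5)
    Q=P[m]
    g=Q[(Q[:,1]<-.05)&(Q[:,2]<.3)]; 
    if len(g): print('box',len(g),rect(g[:,:2]),np.percentile(g[:,2],[50,99]))
# coarse height map, top: x .3-.85, y .4..-.45
P=A[0]
for x in np.arange(.84,.28,-.04):
    print(f'{x:.2f}',' '.join(f"{(P[m,2].max()*1000 if (m:=(abs(P[:,0]-x)<.02)&(abs(P[:,1]-y)<.02)).any() else -1):4.0f}" for y in np.arange(.44,-.5,-.04)))
```

```text
top 362.84830101972364 -0.04232468522581808
side 425.3081120894808 0.023339889742359832
cd 1142 (((538.7189331054688, 230.50335693359375), (70.60875701904297, 190.3353271484375), 58.701927185058594), [[439.0, 250.0], [602.0, 151.0], [638.0, 211.0], [476.0, 310.0]])
knob 31 [0.52742507 0.23591824 0.07409344]
stand 1098 (((476.86309814453125, -212.56326293945312), (70.46878051757812, 125.47750091552734), 80.44640350341797), [[409.0, -237.0], [533.0, -258.0], [545.0, -188.0], [421.0, -167.0]]) 0.09744803997572629
stand+plate 1507 (((500.15863037109375, -219.52182006835938), (134.00424194335938, 185.90621948242188), 74.04617309570312), [[392.0, -258.0], [571.0, -309.0], [608.0, -181.0], [429.0, -130.0]]) 0.09744803997572629
box 10644 (((814.7620239257812, -302.3806457519531), (325.95391845703125, 308.3009033203125), 68.24443817138672), [[611.0, -397.0], [898.0, -511.0], [1018.0, -208.0], [732.0, -94.0]]) [0.14512643 0.14924821]
cd 1523 (((538.793701171875, 231.51918029785156), (72.1021728515625, 189.53756713867188), 60.13603210449219), [[439.0, 247.0], [603.0, 153.0], [639.0, 216.0], [47
[... 1728 characters left out ...]
    4    4    4    4    5    3    8   97   97    4    6    4    5    4    4
0.48    5    7    5    3   60   58   39    5    4    4    5    6    4    4    5   80   85   91    6    5    3    4    4    4
0.44    4    4    5    4   48   48    3    4    4   13   18   19    4    3    5   73   68   75    4    5    4    3    6    4
0.40    5    4    4    5    5    5    6    5    6   18   20   19    5    5    5    3   46   61    3    4   72   76   73   73
0.36    5    4    4   18   17   16   16    5    5   19   20   20    4    3    4    5    5    3    5    4   73   73   73   72
0.32    5    4    5   13   17   17   16   17    5    4    4    4    4    4    6    4    5    5    4    4   71   73   73   73
```

Call:
{"api": "jog_arm", "payload": {"series": [0.036,-0.035,-0.008,0,0,-1.8,0.037,-0.036,-0.008,0,0,-1.8,0.037,-0.036,-0.008,0,0,-1.8,0.037,-0.036,-0.008,0,0,-1.8,0.037,-0.035,-0.008,0,0,-1.8,0.037,-0.035,-0.008,0,0,-1.8,0.037,-0.035,-0.008,0,0,-1.7,0.037,-0.035,-0.008,0,0,-1.7,0.038,-0.035,-0.008,0,0,-1.6,0,0,0,0,0,0], "gripper": 1}}

```text
clock: 2.15
eef_pos: [0.486, 0.2602, 0.3314]
tool_rot: [-3.14, -0.0, 2.606]
force: [0.0, 0.3, 0.2]
grip_width: 0.0878
grip_force: 0.0
```

Run:
```python
from h import *
s=ctrl.observe(); print({k:np.round(s[k],3) for k in ['clock','joint_positions','eef_pos','tool_rot']})
c=imaging.capture('wrist'); cv2.imwrite('pics/w1.png',c['image']); E=np.array(c['extrinsics']); print(c['fx'],-E[:3,:3].T@E[:3,3],E[:3,:3].round(3))
P,u,v=pts(c); np.save('w1.npy',P)
def rect(P):
    r=cv2.minAreaRect(P.astype(np.float32)*1000); return r, cv2.boxPoints(r).round(0).tolist()
m=(P[:,2]>.038)&(P[:,2]<.056)&(P[:,0]>.42)&(P[:,0]<.66)&(P[:,1]>.13)&(P[:,1]<.33)
print(m.sum(),rect(P[m,:2]))
```

```text
{'clock': np.float64(2.15), 'joint_positions': array([ 4.300e-01, -4.200e-02,  1.495e+00, -1.000e-03,  1.690e+00,
       -6.050e-01]), 'eef_pos': array([0.486, 0.26 , 0.331]), 'tool_rot': array([-3.14 , -0.   ,  2.606])}
324.1755366111369 [0.41890705 0.30052577 0.31133175] [[ 0.51   0.86  -0.002]
 [-0.826  0.489 -0.282]
 [-0.241  0.146  0.959]]
7584 (((538.4302978515625, 232.27247619628906), (70.33013153076172, 190.42385864257812), 58.446754455566406), [[439.0, 252.0], [601.0, 152.0], [638.0, 212.0], [476.0, 312.0]])
```

View pics/w1.png

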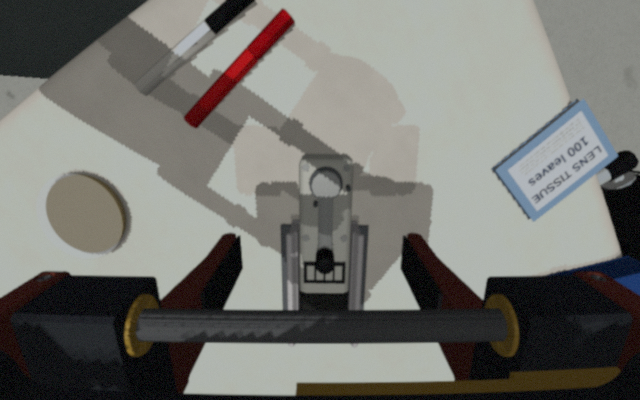

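Run:
```python
from h import *
P=np.load('w1.npy')
m=(P[:,2]>.041)&(P[:,2]<.060)&(P[:,0]>.42)&(P[:,0]<.66)&(P[:,1]>.13)&(P[:,1]<.33); Q=P[m]
o=np.array([.5344,.2336]); 
for it in range(3):
    yaw=-np.deg2rad(30.4) if it==0 else yaw
    a=np.array([np.cos(yaw),np.sin(yaw)]); b=np.array([-a[1],a[0]])
    x=(Q[:,:2]-o)@a; y=(Q[:,:2]-o)@b
    C=[]
    for x0 in np.arange(-.08,-.03,.005):
        k=(abs(x-x0)<.0025); C.append([x0,np.percentile(y[k],1),np.percentile(y[k],99)])
    C=np.array(C); mid=C[:,1:].mean(1); f=np.polyfit(C[:,0],mid,1)
    print(np.rad2deg(yaw),f*[57.3,1000],(C[:,2]-C[:,1]).mean(), 'head end',np.percentile(x[abs(y-f[1])<.018],.3), 'ztop',np.median(Q[(x<-.03)&(x>-.05),2]))
    yaw+=f[0]; o=o+b*f[1]
    kn=P[(P[:,2]>.066)&(P[:,2]<.09)&(abs((P[:,:2]-o)@b)<.03)&(abs((P[:,:2]-o)@a)<.1)]
    print('knob',((kn[:,:2]-o)@a).mean(),((kn[:,:2]-o)@b).mean(),kn[:,2].max())
print(o,np.rad2deg(yaw))
```

```text
-30.4 [-1.39457719  0.33036207] 0.04467568809395927 head end -0.09027713190977485 ztop 0.04608754145459832
knob -0.010928740269568256 0.000556260153670741 0.07829026389149463
-31.79447447250054 [-0.16079286 -0.17511692] 0.04470362248283934 head end -0.09038992218198202 ztop 0.04607759248687028
knob -0.010939040646626196 0.00046525304216162033 0.07829026389149463
-31.955255487129232 [0.00010373 0.00276394] 0.04470123557120363 head end -0.09040836280141175 ztop 0.04608097741922637
knob -0.010940303148659968 0.00043179063378783985 0.07829026389149463
[0.53447637 0.23373845] -31.95515176439309
```

Call:
{"api": "jog_arm", "payload": {"series": [-0.001,0.004,0,0,0,-0.8,0,0,-0.03,0,0,0,0,0,-0.03,0,0,0,0,0,-0.03,0,0,0,0,0,-0.02,0,0,0,0,0,-0.015,0,0,0,0,0,-0.007,0,0,0,0,0,-0.005,0,0,0,0,0,0,0,0,0,0,0,0,0,0,0]}}

```text
clock: 3.45
eef_pos: [0.4835, 0.2667, 0.1964]
tool_rot: [3.141, 0.001, 2.597]
force: [-0.6, -0.5, 0.1]
grip_width: 0.0878
grip_force: 0.0
```

Call:
{"api": "jog_arm", "payload": {"series": [0,0,0,0,0,0,0,0,0,0,0,0,0,0,0,0,0,0,0,0,0,0,0,0,0,0,0,0,0,0,0,0,0,0,0,0,0,0,0,0,0,0,0,0,0,0,0,0,0,0,0,0,0,0,0,0,0,0,0,0], "gripper": 0}}

```text
clock: 4.7
eef_pos: [0.4832, 0.2666, 0.1956]
tool_rot: [-3.141, -0.0, 2.597]
force: [-1.8, -0.8, 1.1]
grip_width: 0.0464
grip_force: 29.9
```

Call:
{"api": "jog_arm", "payload": {"series": [0,0,0.004,0,0,0,0,0,0.008,0,0,0,0,0,0.012,0,0,0,0,0,0.016,0,0,0,0,0,0.018,0,0,0,0,0,0.018,0,0,0,0,0,0.014,0,0,0,0,0,0.01,0,0,0,0,0,0,0,0,0,0,0,0,0,0,0]}}

```text
clock: 5.95
eef_pos: [0.4831, 0.2666, 0.2948]
tool_rot: [-3.141, -0.001, 2.597]
force: [-0.5, 0.2, -3.5]
grip_width: 0.0461
grip_force: 29.9
```

Run:
```python
from h import *
c=imaging.capture('side'); cv2.imwrite('pics/s2.png',c['image'][100:340,200:520])
```

```text
(no output)
```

View pics/s2.png

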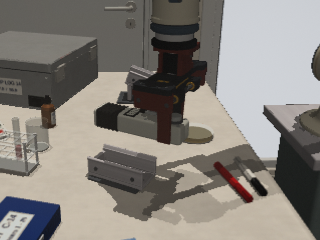

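Call:
{"api": "jog_arm", "payload": {"series": [0.001,-0.012,0,0,0,1,0.002,-0.025,0,0,0,2,0.002,-0.032,0,0,0,3,0.003,-0.035,0,0,0,3,0.003,-0.035,0,0,0,3,0.003,-0.035,0,0,0,3,0.003,-0.035,0,0,0,3,0.002,-0.028,0,0,0,2.5,0.001,-0.015,0,0,0,1.5,0,-0.006,0,0,0,0.5]}}

```text
clock: 7.25
eef_pos: [0.5031, 0.0078, 0.2948]
tool_rot: [-3.141, -0.001, 2.989]
force: [-0.4, -0.2, -2.5]
grip_width: 0.046
grip_force: 29.9
```

Call:
{"api": "jog_arm", "payload": {"series": [0,0,-0.01,0,0,0,0,0,-0.02,0,0,0,0,0,-0.025,0,0,0,0,0,-0.02,0,0,0,0,0,-0.012,0,0,0,0,0,-0.008,0,0,0,0,0,-0.005,0,0,0,0,0,-0.003,0,0,0,0,0,0,0,0,0,0,0,0,0,0,0]}}

```text
clock: 8.5
eef_pos: [0.5034, 0.0086, 0.1931]
tool_rot: [3.142, 0.001, 2.99]
force: [-0.0, -0.6, -3.0]
grip_width: 0.046
grip_force: 29.9
```

Call:
{"api": "jog_arm", "payload": {"series": [0,0,-0.001,0,0,0,0,0,-0.001,0,0,0,0,0,-0.001,0,0,0,0,0,-0.001,0,0,0,0,0,-0.001,0,0,0,0,0,-0.001,0,0,0,0,0,-0.001,0,0,0,0,0,0,0,0,0,0,0,0,0,0,0,0,0,0,0,0,0]}}

```text
clock: 9.75
eef_pos: [0.5033, 0.0086, 0.1857]
tool_rot: [3.142, 0.0, 2.99]
force: [0.1, -0.3, -1.9]
grip_width: 0.0456
grip_force: 29.9
```

Call:
{"api": "jog_arm", "payload": {"series": [0,0,-0.0005,0,0,0,0,0,-0.0005,0,0,0,0,0,-0.0005,0,0,0,0,0,0,0,0,0,0,0,0,0,0,0,0,0,0,0,0,0,0,0,0,0,0,0,0,0,0,0,0,0,0,0,0,0,0,0,0,0,0,0,0,0]}}

```text
clock: 11.0
eef_pos: [0.5033, 0.0087, 0.1856]
tool_rot: [-3.142, 0.001, 2.99]
force: [-4.4, -0.1, 7.4]
grip_width: 0.0459
grip_force: 29.9
```

Call:
{"api": "jog_arm", "payload": {"series": [0,0,0,0,0,0,0,0,0,0,0,0,0,0,0,0,0,0,0,0,0,0,0,0,0,0,0.002,0,0,0,0,0,0.015,0,0,0,0,0,0.03,0,0,0,0,0,0.04,0,0,0,0,0,0.04,0,0,0,0,0,0.015,0,0,0], "gripper": 1}}

```text
clock: 12.25
eef_pos: [0.5035, 0.0086, 0.3301]
tool_rot: [3.141, 0.006, 2.99]
force: [0.7, 0.0, -0.6]
grip_width: 0.088
grip_force: 0.0
```

```bash
cat > fit.py <<'E'
from h import *
def fit(P,o,yaw,zt,xr=(-.085,.085),excl=None):
    m=(abs(P[:,2]-zt)<.005); Q=P[m]; o=np.array(o,float)
    for it in range(4):
        a=np.array([np.cos(yaw),np.sin(yaw)]); b=np.array([-a[1],a[0]])
        x=(Q[:,:2]-o)@a; y=(Q[:,:2]-o)@b; C=[]
        for x0 in np.arange(xr[0],xr[1],.005):
            k=(abs(x-x0)<.0025)&(abs(y)<.035)
            if k.sum()>15: C.append([x0,np.percentile(y[k],1.5),np.percentile(y[k],98.5)])
        C=np.array(C); w=C[:,2]-C[:,1]; C=C[abs(w-.0455)<.004]
        f=np.polyfit(C[:,0],C[:,1:].mean(1),1); yaw+=f[0]; o=o+b*f[1]
    k=abs(y)<.018; e=np.percentile(x[k&(abs(x)<.12)],[.3,99.7])
    return o+a*e.mean(),np.rad2deg(yaw),e,len(C),np.median(w)
E
python3 - <<'E'
from fit import *
print(ctrl.observe()['eef_pos'])
for cam in ['wrist','top','side']:
    c=imaging.capture(cam); P,u,v=pts(c); 
    cv2.imwrite(f'pics/{cam}3.png',c['image'])
    try: print(cam,fit(P,[.56,0],np.deg2rad(-9),.036))
    except Exception as e: print(cam,e)
E
```

```text
[0.50347022 0.0086292  0.33012477]
wrist (array([0.54650431, 0.00236119]), np.float64(-9.395622082123962), array([-0.08675499,  0.05935652]), 30, np.float64(0.04452671880849597))
top (array([ 0.62910932, -0.0104251 ]), np.float64(-8.015699579534065), array([0.04694035, 0.09285353]), 5, np.float64(0.04306391569145635))
side (array([5.62419091e-01, 2.07339116e-04]), np.float64(-9.796539042480866), array([-0.08524662,  0.0910446 ]), 5, np.float64(0.03909473135985094))
```

View pics/wrist3.png

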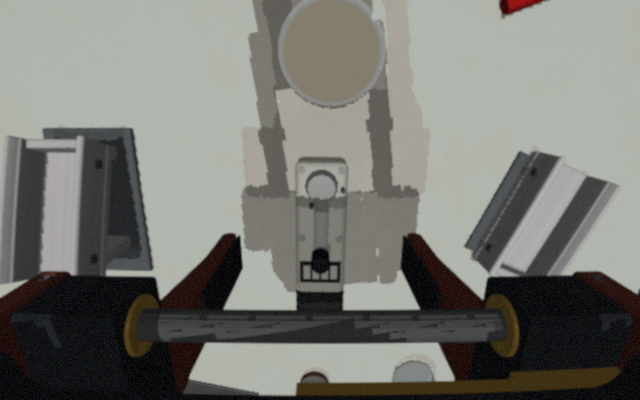

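Call:
{"api": "jog_arm", "payload": {"series": [0,-0.02,0.01,0,0,0,0,-0.03,0.01,0,0,0,0,-0.035,0.01,0,0,0,0,-0.035,0.01,0,0,0,0,-0.035,0.01,0,0,0,0,-0.035,0.01,0,0,0,0,-0.02,0.01,0,0,0,0,-0.009,0,0,0,0,0,0,0,0,0,0,0,0,0,0,0,0]}}

```text
clock: 13.65
eef_pos: [0.5034, -0.2095, 0.3955]
tool_rot: [3.141, -0.001, 2.991]
force: [-0.1, -0.1, 0.0]
grip_width: 0.0878
grip_force: 0.0
```

Run:
```python
from fit import *
print(ctrl.observe()['eef_pos'])
c=imaging.capture('wrist'); P,u,v=pts(c); cv2.imwrite('pics/w4.png',c['image']); np.save('w4.npy',P)
for cam in ['top','side']: c=imaging.capture(cam); np.save(cam+'4.npy',pts(c)[0])
def an(P,tag,o=np.array([.487,-.21]),yaw=np.deg2rad(-9)):
    a=np.array([np.cos(yaw),np.sin(yaw)]); b=np.array([-a[1],a[0]])
    Q=P[(np.abs((P[:,:2]-o)@a)<.16)&(np.abs((P[:,:2]-o)@b)<.06)]
    x=(Q[:,:2]-o)@a; y=(Q[:,:2]-o)@b; z=Q[:,2]
    # floor plane
    k=(abs(y)<.018)&(x>-.07)&(x<.03)&(z>.02)
    A=np.c_[x[k],y[k],np.ones(k.sum())]; s=np.ones(k.sum(),bool)
    for _ in range(5):
        p=np.linalg.lstsq(A[s],z[k][s],rcond=None)[0]; s=abs(A@p-z[k])<.003
    print(tag,'plane',p,'slope',np.arctan(p[0]),s.sum(),k.sum())
    h=(z-(p[0]*x+p[1]*y+p[2]))*np.cos(.35)
    for x0 in np.arange(-.12,.08,.01):
        kk=abs(x-x0)<.005
        t=kk&(h>.012)&(h<.06); 
        if t.sum()>5: print(round(x0,3),t.sum(),'y',np.percentile(y[t],[2,98]).round(4),'inner',np.round([y[t&(y<0)].max(initial=-9),y[t&(y>0)].min(initial=9)],4),'hmax',h[t].max().round(3),'n_floor',(kk&(abs(h)<.004)).sum())
for t in ['w4','top4','side4']: an(np.load(t+'.npy'),t)
```

```text
[ 0.50336599 -0.20951234  0.39552927]
w4 plane [0. 0. 0.] slope 0.0 0 10700
-0.07 360 y [-0.0385  0.0303] inner [-0.0007  0.0003] hmax 0.057 n_floor 297
-0.06 787 y [-0.0381  0.0295] inner [-0.0007  0.0001] hmax 0.06 n_floor 250
-0.05 671 y [-0.035   0.0286] inner [-0.0008  0.0001] hmax 0.06 n_floor 234
-0.04 593 y [-0.0309  0.0223] inner [-0.0008  0.0002] hmax 0.06 n_floor 223
-0.03 534 y [-0.0298  0.0205] inner [-0.0007  0.0003] hmax 0.06 n_floor 228
-0.02 520 y [-0.0298  0.0202] inner [-0.0006  0.0003] hmax 0.056 n_floor 221
-0.01 518 y [-0.0299  0.0201] inner [-0.0005  0.0004] hmax 0.06 n_floor 215
-0.0 526 y [-0.0299  0.02  ] inner [-0.0004  0.0005] hmax 0.06 n_floor 208
0.01 531 y [-0.03    0.0191] inner [-0.0004  0.0006] hmax 0.06 n_floor 208
0.02 516 y [-0.0301  0.0196] inner [-0.0003  0.0007] hmax 0.06 n_floor 186
0.03 516 y [-0.0298  0.0191] inner [-0.0002  0.0007] hmax 0.06 n_floor 187
0.04 501 y [-0.0296  0.0191] inner [-0.0002  0.0008] hmax 0.06 n_floor 175
0.05 115 y [-0.0277  0.0189] inner [-0.0001  0.0009] hmax 0.06 n_floor 175
top4 plane [ 3.9676467  -1.07588218  0.5
[... 435 characters left out ...]
 [-9.      0.0452] hmax 0.03 n_floor 35
side4 plane [-2.01011591 -0.74787175  0.40735906] slope -1.1091637445175857 24 319
-0.03 6 y [-0.0442 -0.0302] inner [-0.0302  9.    ] hmax 0.046 n_floor 0
-0.02 83 y [-0.0339  0.0234] inner [-0.0005  0.0004] hmax 0.06 n_floor 10
-0.01 91 y [0.0221 0.0373] inner [-9.      0.0204] hmax 0.06 n_floor 11
-0.0 95 y [0.0284 0.0413] inner [-9.      0.0259] hmax 0.059 n_floor 9
0.01 59 y [0.0288 0.0431] inner [-9.      0.0184] hmax 0.06 n_floor 10
0.02 56 y [0.0136 0.0439] inner [-9.0e+00  5.1e-03] hmax 0.06 n_floor 16
0.03 63 y [0.0078 0.0412] inner [-9.0e+00  1.3e-03] hmax 0.059 n_floor 10
0.04 10 y [0.0183 0.0388] inner [-9.      0.0183] hmax 0.06 n_floor 0
```

View pics/w4.png

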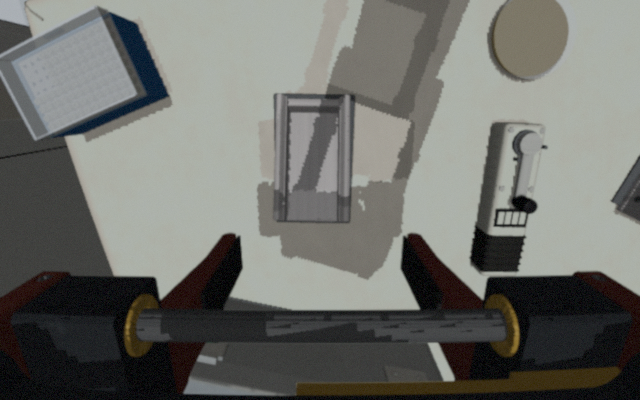

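Run:
```python
from fit import *
P=np.load('w4.npy'); P=P[P[:,2]<.125]
o=np.array([.487,-.21]); yaw=np.deg2rad(-9)
for it in range(3):
    a=np.array([np.cos(yaw),np.sin(yaw)]); b=np.array([-a[1],a[0]])
    x=(P[:,:2]-o)@a; y=(P[:,:2]-o)@b; z=P[:,2]
    k=(abs(y)<.018)&(x>-.07)&(x<.02)&(z>.02)
    A=np.c_[x[k],y[k],np.ones(k.sum())]; p=np.array([np.tan(.35),0,.058])
    for tol in (.02,.008,.004,.003):
        s=abs(A@p-z[k])<tol; p=np.linalg.lstsq(A[s],z[k][s],rcond=None)[0]
    h=(z-(np.c_[x,y,np.ones(len(x))]@p))*np.cos(.35)
    R=[]
    for x0 in np.arange(-.12,.06,.01):
        kk=(abs(x-x0)<.005)&(abs(y)<.06); t=kk&(h>.012)&(h<.05)
        f=kk&(abs(h)<.003)
        if t.sum()>5 and it==2: print(round(x0,3),t.sum(),'out',np.percentile(y[t],[2,98]).round(4),'h',np.percentile(h[t],95).round(4),'floor',f.sum(),np.percentile(y[f],[2,98]).round(4) if f.sum()>9 else '')
        if -.08<x0<.01 and f.sum()>30: R.append([x0,np.percentile(y[t],[2,98]).mean(),np.percentile(y[f],[2,98]).mean()])
    R=np.array(R); f1=np.polyfit(R[:,0],R[:,1],1); f2=np.polyfit(R[:,0],R[:,2],1)
    print('yaw',np.rad2deg(yaw),'plane',p.round(4),np.arctan(p[0]),s.sum(),'out',f1*[57.3,1000],'floor',f2*[57.3,1000])
    yaw+=(f1[0]+f2[0])/2; o=o+b*(f1[1]+f2[1])/2
# ledge & upper end along slope axis: s = x/cos + h...
c,sn=np.cos(.35),np.sin(.35); x=(P[:,:2]-o)@a; y=(P[:,:2]-o)@b
xo=( .058-p[2])/p[0]; print('cradle origin x offset (z=58):',xo, o+a*xo, np.rad2deg(yaw))
X=(x-xo)*c+(z-.058)*sn; Z=-(x-xo)*sn+(z-.058)*c
ch=(abs(abs(y)-.031)<.008)&(Z>.02)&(Z<.045); print('cheek x',np.percentile(X[ch],[.5,1,2,98,99,99.5]),'topZ',np.percentile(Z[ch],[50,90,98]))
lt=(abs(y)<.02)&(Z>.012)&(Z<.03); print('ledge top',lt.sum(),np.percentile(X[lt],[2,10,50,90,98]),np.median(Z[lt]))
fl=(abs(y)<.02)&(abs(Z)<.003); print('floor X',np.percentile(X[fl],[.5,2,98,99.5]),np.median(Z[fl]))
```

```text
yaw -9.0 plane [ 0.3664 -0.0026  0.0468] 0.35123873761249386 2653 out [-0.71401193 -5.03341419] floor [-0.15054289 -4.87007936]
yaw -9.432245566322083 plane [ 0.3666 -0.0023  0.0468] 0.351396908854293 2648 out [-0.28145398 -0.07843301] floor [ 0.1170178  -0.05306677]
-0.07 355 out [-0.0342  0.0348] h 0.0346 floor 0 
-0.06 633 out [-0.0337  0.0341] h 0.0343 floor 5 
-0.05 273 out [-0.0343  0.0351] h 0.0348 floor 472 [-0.0243  0.024 ]
-0.04 264 out [-0.0339  0.0342] h 0.0349 floor 484 [-0.0242  0.024 ]
-0.03 272 out [-0.0348  0.0342] h 0.0349 floor 498 [-0.0241  0.0238]
-0.02 278 out [-0.0344  0.0343] h 0.0347 floor 493 [-0.0239  0.024 ]
-0.01 274 out [-0.034   0.0344] h 0.0351 floor 489 [-0.0244  0.0242]
-0.0 291 out [-0.0347  0.0345] h 0.0349 floor 508 [-0.0242  0.0249]
0.01 291 out [-0.0345  0.0346] h 0.0347 floor 515 [-0.0246  0.0242]
0.02 282 out [-0.0341  0.0348] h 0.0348 floor 503 [-0.0239  0.0233]
0.03 295 out [-0.034   0.0348] h 0.0347 floor 508 [-0.0237  0.0242]
0.04 134 out [-0.0347  0.0343] h 0.0347 floor 515 [-0.0243  0.0236]
yaw -9.514457596826128 plane [ 0.3666 -0.0017  0.0468] 0.3514050254419284 2645 out [-0.19990136 -0.01104564] floor [0.14533897 0.00278393]
cradle origin x offset (z=58): 0.030460779751954232 [ 0.51625568 -0.21999478] -9.541736779884486
cheek x [-0.0969073  -0.09610759 -0.09500302  0.01892771  0.01987607  0.02073797] topZ [0.03237636 0.03447072 0.03518455]
ledge top 623 [-0.20733796 -0.2060415  -0.09409006 -0.08995127 -0.08961866] 0.020058072133572406
floor X [-0.17930717 -0.17616428  0.02083562  0.17970869] -7.031348178611601e-05
```

Call:
{"api": "jog_arm", "payload": {"series": [0.008,0.014,0,0,0,-0.6,0.014,0.025,-0.01,0,0,0,0.018,0.03,-0.01,0,0,0,0.018,0.031,-0.01,0,0,0,0.018,0.031,-0.01,0,0,0,0.018,0.031,-0.01,0,0,0,0.0125,0.022,-0.01,0,0,0,0.009,0.016,0,0,0,0,0,0,0,0,0,0,0,0,0,0,0,0]}}

```text
clock: 15.05
eef_pos: [0.6186, -0.0109, 0.3369]
tool_rot: [-3.141, 0.001, 2.979]
force: [-0.2, -0.6, 0.0]
grip_width: 0.0878
grip_force: 0.0
```

Call:
{"api": "jog_arm", "payload": {"series": [0,0.001,-0.02,0,0,0,0,0,-0.03,0,0,0,0,0,-0.03,0,0,0,0,0,-0.03,0,0,0,0,0,-0.02,0,0,0,0,0,-0.01,0,0,0,0,0,-0.006,0,0,0,0,0,-0.0035,0,0,0,0,0,0,0,0,0,0,0,0,0,0,0]}}

```text
clock: 16.3
eef_pos: [0.619, -0.0093, 0.1874]
tool_rot: [3.142, 0.001, 2.979]
force: [-0.4, 0.1, 0.9]
grip_width: 0.0875
grip_force: 0.0
```

Call:
{"api": "jog_arm", "payload": {"series": [0,0,0,0,0,0,0,0,0,0,0,0,0,0,0,0,0,0,0,0,0,0,0,0,0,0,0,0,0,0,0,0,0,0,0,0,0,0,0,0,0,0,0,0,0,0,0,0,0,0,0,0,0,0,0,0,0,0,0,0], "gripper": 0}}

```text
clock: 17.55
eef_pos: [0.6188, -0.0094, 0.1866]
tool_rot: [-3.141, 0.0, 2.979]
force: [0.8, -1.9, -1.2]
grip_width: 0.0458
grip_force: 30.0
```

Call:
{"api": "jog_arm", "payload": {"series": [0,0,0.004,0,0,0,0,0,0.01,0,0,0,0,0,0.018,0,0,0,0,0,0.024,0,0,0,0,0,0.026,0,0,0,0,0,0.024,0,0,0,0,0,0.018,0,0,0,0,0,0.01,0,0,0,0,0,0,0,0,0,0,0,0,0,0,0]}}

```text
clock: 18.8
eef_pos: [0.6186, -0.0094, 0.3194]
tool_rot: [-3.141, -0.002, 2.979]
force: [0.3, -1.0, -2.6]
grip_width: 0.0457
grip_force: 30.0
```

Run:
```python
from fit import *
s=ctrl.observe(); print(s['eef_pos'],s['tool_rot'])
yaw=np.deg2rad(-9.3); a=np.array([np.cos(yaw),np.sin(yaw)]); b=np.array([-a[1],a[0]])
ims=[]
for cam in ['wrist','side']:
    c=imaging.capture(cam); P,u,v=pts(c); ims.append(c['image'])
    x=(P[:,:2]-[.562,0])@a; y=(P[:,:2])@b-np.dot([.562,0],b)
    z=P[:,2]
    for x0 in np.arange(-.1,.1,.01):
        k=(abs(x-x0)<.005)&(abs(y)<.035)&(z>.14)&(z<.185)
        kt=k&(abs(y)<.02)
        if kt.sum()>10: print(cam,round(x0,2),k.sum(),'y',np.percentile(y[k],[2,98]).round(4),'ztop',np.percentile(z[kt],[10,50,90]).round(4))
    k=(abs(y)<.018)&(z>.14)&(z<.185)&(abs(x)<.12); print(cam,'xrange',np.percentile(x[k],[.5,99.5]))
cv2.imwrite('pics/s5.png',np.hstack([ims[0][100:400,160:480],ims[1][60:360,200:520]]))
```

```text
[ 0.61861889 -0.00937709  0.31936906] [-3.14140619e+00 -1.89789795e-03  2.97926695e+00]
wrist -0.06 802 y [-0.022   0.0221] ztop [0.1677 0.1686 0.1697]
wrist -0.05 3656 y [-0.0213  0.0218] ztop [0.1679 0.1692 0.18  ]
wrist -0.04 3424 y [-0.0212  0.0217] ztop [0.1679 0.1691 0.1799]
wrist -0.03 3292 y [-0.0213  0.0216] ztop [0.1679 0.169  0.1799]
wrist -0.02 3021 y [-0.0211  0.0217] ztop [0.168  0.1693 0.18  ]
wrist -0.01 1958 y [-0.0215  0.0222] ztop [0.1678 0.1687 0.1697]
wrist -0.0 1634 y [-0.0216  0.0226] ztop [0.1678 0.1687 0.1696]
wrist 0.01 2491 y [-0.021   0.0222] ztop [0.1686 0.1695 0.1704]
wrist 0.02 2350 y [-0.021   0.0221] ztop [0.1686 0.1695 0.1703]
wrist 0.03 2169 y [-0.0209  0.0222] ztop [0.1678 0.1686 0.1694]
wrist 0.04 2895 y [-0.0304  0.0316] ztop [0.168  0.1688 0.1695]
wrist 0.05 3263 y [-0.0311  0.0321] ztop [0.168  0.1688 0.1695]
wrist 0.06 2153 y [-0.0223  0.0235] ztop [0.1681 0.1688 0.1695]
wrist 0.07 1050 y [-0.0218  0.023 ] ztop [0.1681 0.1688 0.1696]
wrist xrange [-0.05738141  0.07000868]
side -0.09 37 y [-0.0146  0.022 ] ztop [0.1449 0.1578 0.169 ]
side -0.08
[... 250 characters left out ...]
6 y [-0.0086  0.0238] ztop [0.1531 0.1696 0.1801]
side -0.03 93 y [-0.0046  0.0239] ztop [0.1545 0.1699 0.1808]
side -0.02 82 y [-0.014   0.0247] ztop [0.1582 0.1697 0.1799]
side -0.01 88 y [-0.011   0.0244] ztop [0.1614 0.1703 0.1821]
side -0.0 91 y [-0.0135  0.0246] ztop [0.155  0.1698 0.1796]
side 0.01 74 y [-0.0132  0.024 ] ztop [0.1519 0.1701 0.1712]
side 0.02 72 y [-0.0155  0.025 ] ztop [0.1592 0.1703 0.171 ]
side 0.03 74 y [-0.0164  0.0242] ztop [0.1514 0.1695 0.1704]
side 0.04 84 y [-0.0238  0.0316] ztop [0.163  0.1696 0.1702]
side 0.08 72 y [-0.0183  0.0254] ztop [0.1546 0.1695 0.1704]
side 0.09 31 y [-0.0134  0.024 ] ztop [0.1441 0.1623 0.1696]
side xrange [-0.0889116   0.08985649]
```

View pics/s5.png

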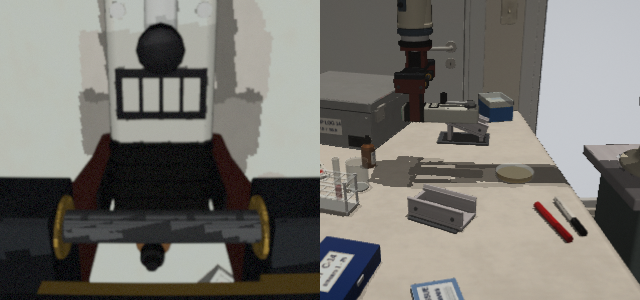

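Call:
{"api": "jog_arm", "payload": {"series": [-0.006,-0.01,0.005,-0.15,-0.9,0,-0.012,-0.02,0.004,-0.3,-1.8,0,-0.016,-0.026,0.003,-0.4,-2.5,0,-0.019,-0.03,0,-0.5,-2.9,-0.1,-0.019,-0.03,0,-0.5,-2.9,-0.1,-0.019,-0.03,0,-0.5,-2.9,0,-0.016,-0.026,0,-0.4,-2.5,0,-0.012,-0.02,0,-0.3,-1.8,0,-0.007,-0.01,0,-0.2,-1.2,0,-0.0026,-0.0042,0,-0.05,-0.4,0]}}

```text
clock: 20.15
eef_pos: [0.4895, -0.216, 0.3327]
tool_rot: [-3.141, 0.351, 2.975]
force: [-0.7, 0.4, -3.7]
grip_width: 0.046
grip_force: 30.0
```

```bash
cat > cr.py <<'E'
from h import *
from scipy.spatial.transform import Rotation as Ro
C=np.array([.5162,-.2200,.058]); M=(Ro.from_euler('z',-9.5,degrees=True)*Ro.from_euler('y',-.35)).as_matrix()
def counter_from_tool(g=.057):
    s=ctrl.observe(); T=Ro.from_euler('xyz',s['tool_rot']).as_matrix()
    Rc=np.c_[-T[:,0],T[:,1],-T[:,2]]   # tool x is along -counter x
    o=s['eef_pos']-g*Rc[:,0]-.1864*Rc[:,2]
    return M.T@(o-C), Ro.from_matrix(M.T@Rc).as_rotvec(degrees=True), s
E
python3 - <<'E'
from cr import *
o,r,s=counter_from_tool(); print('offset in cradle mm',(o*1000).round(1),'rot deg',r.round(2), s['eef_pos'],s['clock'])
c=imaging.capture('side'); P,u,v=pts(c); Q=(P-C)@M
np.save('s6.npy',Q)
for x0 in np.arange(-.1,.13,.02):
    k=(abs(Q[:,0]-x0)<.01)&(abs(Q[:,1])<.04)&(Q[:,2]>o[2]+.02)&(Q[:,2]<o[2]+.04)
    if k.sum()>8: print(round(x0,2),k.sum(),'y',np.percentile(Q[k,1],[3,97]).round(4),'z',np.percentile(Q[k,2],[50,95]).round(4))
cv2.imwrite('pics/s6.png',c['image'][120:280,280:420])
E
```

```text
offset in cradle mm [12.  -0.5 80.9] rot deg [-0.03 -0.04 -0.05] [ 0.48953512 -0.21601654  0.33271067] 20.15
-0.08 19 y [-0.017   0.0245] z [0.1138 0.1176]
-0.06 57 y [0.008  0.0248] z [0.112 0.12 ]
-0.04 64 y [-0.0089  0.0251] z [0.114  0.1186]
-0.02 67 y [-0.0133  0.0248] z [0.1139 0.1181]
0.0 67 y [-0.0122  0.0243] z [0.1144 0.1183]
0.02 69 y [-0.014   0.0231] z [0.1137 0.1194]
0.04 70 y [-0.0166  0.0245] z [0.1146 0.119 ]
0.06 57 y [-0.0114  0.0328] z [0.1126 0.1188]
0.08 58 y [-0.0111  0.0333] z [0.1125 0.1189]
0.1 42 y [-0.0144  0.0247] z [0.1135 0.1184]
```

Call:
{"api": "jog_arm", "payload": {"series": [0.0027,-0.0003,-0.0075,0,0,0,0.0041,-0.0006,-0.0113,0,0,0,0.0041,-0.0006,-0.0113,0,0,0,0.0034,-0.0005,-0.0094,0,0,0,0.0017,-0.0003,-0.0047,0,0,0,0.0017,-0.0003,-0.0047,0,0,0,0.0014,-0.0002,-0.0038,0,0,0,0.0014,-0.0002,-0.0038,0,0,0,0.001,-0.0002,-0.0028,0,0,0,0.001,-0.0002,-0.0028,0,0,0]}}

```text
clock: 21.45
eef_pos: [0.5127, -0.219, 0.2705]
tool_rot: [-3.141, 0.351, 2.976]
force: [-0.3, 0.6, -2.5]
grip_width: 0.0461
grip_force: 30.0
```

Run:
```python
from cr import *
o,r,s=counter_from_tool(); print('offset in cradle mm',(o*1000).round(1),'rot deg',r.round(2), s['eef_pos'],s['force'],s['torque'])
```

```text
offset in cradle mm [12.5  0.4 14.4] rot deg [-0.02 -0.03 -0.  ] [ 0.51268752 -0.21897633  0.27046173] [-0.2700561   0.5857934  -2.54880713] [ 0.03942719  0.15062605 -0.00218845]
```

Call:
{"api": "jog_arm", "payload": {"series": [0.0008,-0.0001,-0.0022,0,0,0,0.0008,-0.0001,-0.0022,0,0,0,0.0008,-0.0001,-0.0022,0,0,0,0.0007,-0.0001,-0.0019,0,0,0,0.0003,0,-0.0009,0,0,0,0.0003,0,-0.0009,0,0,0,0.0003,0,-0.0009,0,0,0,0.0003,0,-0.0009,0,0,0,0,0,0,0,0,0,0,0,0,0,0,0]}}

```text
clock: 22.7
eef_pos: [0.5169, -0.2194, 0.2585]
tool_rot: [-3.141, 0.35, 2.976]
force: [0.1, -0.5, -3.1]
grip_width: 0.0456
grip_force: 30.0
```

Run:
```python
from cr import *
o,r,s=counter_from_tool(); print('offset in cradle mm',(o*1000).round(1),'rot deg',r.round(2), s['eef_pos'],(M.T@s['force']).round(2),s['torque'])
```

```text
offset in cradle mm [12.4  0.7  1.7] rot deg [-0.02 -0.02  0.  ] [ 0.516936   -0.21935227  0.25845642] [-0.89 -0.43 -2.95] [0.0097048  0.10415629 0.01398467]
```

Call:
{"api": "jog_arm", "payload": {"series": [0.0002,-0.0006,-0.0005,0,0,0,0.0002,0,-0.0005,0,0,0,-0.0014,0.0002,-0.0005,0,0,0,-0.0014,0.0002,-0.0005,0,0,0,-0.0014,0.0002,-0.0005,0,0,0,-0.0014,0.0002,-0.0005,0,0,0,-0.0014,0.0002,-0.0005,0,0,0,-0.0014,0.0002,-0.0005,0,0,0,0,0,0,0,0,0,0,0,0,0,0,0]}}

```text
clock: 23.95
eef_pos: [0.509, -0.2188, 0.2545]
tool_rot: [-3.141, 0.35, 2.976]
force: [1.3, -0.5, -2.5]
grip_width: 0.0464
grip_force: 30.0
```

Run:
```python
from cr import *
o,r,s=counter_from_tool(); print('offset in cradle mm',(o*1000).round(1),'rot deg',r.round(2), s['eef_pos'],(M.T@s['force']).round(2),s['torque'])
```

```text
offset in cradle mm [ 3.6 -0.   0.6] rot deg [-0.02 -0.03 -0.  ] [ 0.50897329 -0.21876439  0.25447304] [ 0.41 -0.28 -2.83] [ 0.05501273  0.17476986 -0.04505337]
```

Call:
{"api": "jog_arm", "payload": {"series": [0.0001,0,-0.0004,0,0,0,0.0001,0,-0.0003,0,0,0,-0.0005,0.0001,-0.0002,0,0,0,-0.0005,0.0001,-0.0002,0,0,0,-0.0005,0.0001,-0.0002,0,0,0,-0.0005,0.0001,-0.0002,0,0,0,-0.0005,0.0001,-0.0002,0,0,0,-0.0005,0.0001,-0.0002,0,0,0,0,0,0,0,0,0,0,0,0,0,0,0]}}

```text
clock: 25.2
eef_pos: [0.5062, -0.2182, 0.2527]
tool_rot: [-3.141, 0.351, 2.976]
force: [-0.1, 0.1, -0.1]
grip_width: 0.0458
grip_force: 30.0
```

Run:
```python
from cr import *
o,r,s=counter_from_tool(); print('offset in cradle mm',(o*1000).round(1),'rot deg',r.round(2), s['eef_pos'],(M.T@s['force']).round(2),s['torque'])
```

```text
offset in cradle mm [ 0.3  0.1 -0. ] rot deg [-0.02 -0.03  0.  ] [ 0.50616275 -0.21818435  0.25272335] [-0.1   0.07 -0.02] [0.00577802 0.22487269 0.05147811]
```

Call:
{"api": "jog_arm", "payload": {"series": [-0.0004,0.0001,-0.0001,0,0,0,-0.0004,0.0001,-0.0002,0,0,0,-0.0004,0,-0.0001,0,0,0,0,0,0,0,0,0,0,0,0,0,0,0,0,0,0,0,0,0,0,0,0,0,0,0,0,0,0,0,0,0,0,0,0,0,0,0,0,0,0,0,0,0]}}

```text
clock: 26.45
eef_pos: [0.505, -0.218, 0.2523]
tool_rot: [-3.141, 0.351, 2.976]
force: [2.9, 0.2, 0.9]
grip_width: 0.0459
grip_force: 30.0
```

Run:
```python
from cr import *
o,r,s=counter_from_tool(); print('offset in cradle mm',(o*1000).round(1),'rot deg',r.round(2), s['eef_pos'],(M.T@s['force']).round(2),s['torque'])
```

```text
offset in cradle mm [-0.9  0.1 -0. ] rot deg [-0.02 -0.05 -0.  ] [ 0.50503126 -0.2179806   0.25232571] [ 2.94  0.7  -0.12] [-0.0482247  -0.29432689  0.00698308]
```

Call:
{"api": "jog_arm", "payload": {"series": [-0.0005,0.0001,-0.0002,0,0,0,-0.0005,0.0001,-0.0002,0,0,0,0,0,0,0,0,0,0,0,0,0,0,0,0,0,0,0,0,0,0,0,0,0,0,0,0,0,0,0,0,0,0,0,0,0,0,0,0,0,0,0,0,0,0,0,0,0,0,0]}}

```text
clock: 27.7
eef_pos: [0.5045, -0.2179, 0.2526]
tool_rot: [-3.141, 0.353, 2.976]
force: [6.2, -2.1, 1.2]
grip_width: 0.0458
grip_force: 30.0
```

Run:
```python
from cr import *
o,r,s=counter_from_tool(); print('offset in cradle mm',(o*1000).round(1),'rot deg',r.round(2), s['eef_pos'],(M.T@s['force']).round(2),s['torque'])
c=imaging.capture('wrist'); P,u,v=pts(c); Q=(P-C)@M
k=(abs(Q[:,1])<.018)&(Q[:,2]>.031)&(Q[:,2]<.039); print('head end',np.percentile(Q[k,0],[.3,1]))
k=(abs(Q[:,1])<.018)&(Q[:,2]>.012)&(Q[:,2]<.026)&(Q[:,0]<-.08); print('ledge',k.sum(),np.percentile(Q[k,0],[2,50,98]) if k.sum() else '')
cv2.imwrite('pics/w7.png',cv2.resize(c['image'][:300,160:480],None,fx=1.5,fy=1.5))
```

```text
offset in cradle mm [-0.9  0.   0.3] rot deg [-0.04 -0.19 -0.01] [ 0.504456   -0.21789594  0.25255426] [ 6.49 -1.04 -1.07] [-0.07516562 -0.85462651 -0.13539079]
head end [-0.05880926 -0.0580315 ]
ledge 0
```

View pics/w7.png

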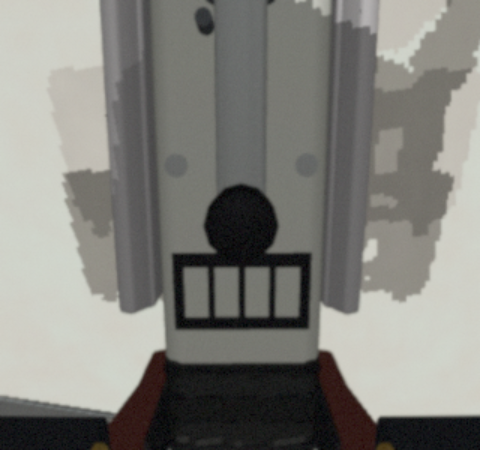

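Call:
{"api": "jog_arm", "payload": {"series": [0,0,0,0,0,0,0,0,0,0,0,0,0,0,0,0,0,0,0,0,0,0,0,0,-0.0007,0.0001,0.002,0,0,0,-0.0034,0.0006,0.0094,0,0,0,-0.0068,0.0011,0.0188,0,0,0,-0.0101,0.0017,0.0282,0,0,0,-0.0101,0.0017,0.0282,0,0,0,-0.0068,0.0011,0.0188,0,0,0], "gripper": 1}}

```text
clock: 29.0
eef_pos: [0.4655, -0.2114, 0.3597]
tool_rot: [-3.14, 0.353, 2.976]
force: [0.3, -0.5, -0.1]
grip_width: 0.0876
grip_force: 0.0
```

Run:
```python
from cr import *
o,r,s=counter_from_tool(); print('offset mm',(o*1000).round(1),r.round(2),s['eef_pos'],s['grip_width'],s['clock'])
for cam in ['wrist','side','top']:
    c=imaging.capture(cam); P,u,v=pts(c); Q=(P-C)@M
    t=(abs(Q[:,1])<.018)&(abs(Q[:,0])<.12)&(Q[:,2]>.031)&(Q[:,2]<.039)
    if t.sum()>10: print(cam,t.sum(),'X',np.percentile(Q[t,0],[.5,1,99,99.5]).round(4),'z',np.median(Q[t,2]))
    for n,lo,hi in [('lo',-.085,-.03),('hi',.0,.085)]:
        k=t&(Q[:,0]>lo)&(Q[:,0]<hi); 
        if k.sum()>10: print(' ',n,np.median(Q[k,2]).round(4))
    k=(abs(Q[:,1])<.05)&(abs(Q[:,0]+.01)<.05)&(Q[:,2]>.058)&(Q[:,2]<.075); print(' knob',k.sum(),np.median(Q[k],0).round(4) if k.sum() else '')
    k=(abs(Q[:,1])<.02)&(Q[:,0]>-.115)&(Q[:,0]<-.085)&(Q[:,2]>.01)&(Q[:,2]<.028); print(' ledge',k.sum(),np.percentile(Q[k,0],[5,95]).round(4) if k.sum() else '')
```

```text
offset mm [-1.300e+00 -1.000e-01  1.144e+02] [-0.07 -0.17  0.01] [ 0.46554076 -0.21136389  0.35966451] 0.08756260966877227 29.0
wrist 8599 X [-0.0887 -0.088   0.0858  0.0868] z 0.03611025758712432
  lo 0.036
  hi 0.0363
 knob 460 [-0.0083  0.0005  0.0667]
 ledge 269 [-0.0955 -0.0927]
side 218 X [-0.0857 -0.0852  0.0884  0.0888] z 0.03707127955329859
  lo 0.0368
  hi 0.0372
 knob 22 [-0.0075  0.004   0.0645]
 ledge 2 [-0.0962 -0.0929]
top 438 X [-0.0882 -0.0874  0.0897  0.0904] z 0.035272729320875246
  lo 0.0352
  hi 0.0354
 knob 14 [-0.0041  0.003   0.0639]
 ledge 17 [-0.0979 -0.094 ]
```

```bash
cat >> cr.py <<'E'
def tip():
    s=ctrl.observe(); T=Ro.from_euler('xyz',s['tool_rot']).as_matrix()
    return M.T@(s['eef_pos']+.182*T[:,2]-C), M.T@T, s
def plan(way):
    t,T,s=tip(); print('tip mm',(t*1000).round(1),'tool axes in cradle: z',T[:,2].round(3),'y angle',np.rad2deg(np.arctan2(-T[0,1],T[1,1])).round(1),'F',(M.T@s['force']).round(2),'j6',s['joint_positions'].round(2),s['clock'])
    p=t
    for w in way:
        w=np.array(w)/1000.; print((M@(w-p)).round(4).tolist(), end=' '); p=w
    print()
def knob(th): return np.array([-70+62*np.cos(th),62*np.sin(th)])
n=np.array([-np.sin(np.deg2rad(25)),np.cos(np.deg2rad(25))])
E
python3 - <<'E'
from cr import *
plan([[*(knob(0)-30*n),90],[*(knob(0)-30*n),51]])
E
```

```text
tip mm [ 55.7  -0.2 117.7] tool axes in cradle: z [ 0.003 -0.001 -1.   ] y angle 0.0 F [-0.18  0.28  0.43] j6 [-0.53 -0.31  1.7   0.12  1.42 -1.94] 29.15
[-0.0423, -0.0203, -0.0436] [0.0132, -0.0022, -0.0366]
```

Call:
{"api": "jog_arm", "payload": {"series": [-0.006,-0.003,-0.006,-1.2,0.2,3.4,-0.008,-0.004,-0.008,-1.2,0.2,3.4,-0.008,-0.004,-0.008,-1.2,0.2,3.4,-0.008,-0.004,-0.008,-1.2,0.2,3.4,-0.006,-0.003,-0.007,-1.2,0.2,3.3,-0.004,-0.001,-0.004,-1.2,0.2,3.3,-0.0023,-0.0013,-0.0026,-1.3,0.2,3.3,0,0,0,0,0,0,0,0,0,0,0,0,0,0,0,0,0,0], "gripper": 0}}

```text
clock: 30.4
eef_pos: [0.4239, -0.2317, 0.3133]
tool_rot: [-2.988, 0.316, -2.847]
force: [0.1, 0.1, 0.2]
grip_width: 0.0006
grip_force: 0.0
```

Run:
```python
from cr import *
plan([[*(knob(0)-30*n),51],[*(knob(0)-22*n),51],[*(knob(0)-18*n),51]])
c=imaging.capture('wrist'); P,u,v=pts(c); Q=(P-C)@M
k=(abs(Q[:,1])<.05)&(abs(Q[:,0]+.01)<.05)&(Q[:,2]>.058)&(Q[:,2]<.072); print(' knob',k.sum(),np.median(Q[k],0).round(4) if k.sum() else '')
cv2.imwrite('pics/w8.png',c['image'])
```

```text
tip mm [  3.8 -26.9  88.4] tool axes in cradle: z [ 0.    -0.001 -1.   ] y angle 25.0 F [0.19 0.12 0.17] j6 [-0.62 -0.38  1.84  0.15  1.37 -2.47] 30.4
[0.0134, -0.0025, -0.0349] [-0.0019, 0.0077, -0.0012] [-0.001, 0.0038, -0.0006] 
 knob 547 [-0.0099 -0.0008  0.0663]
```

View pics/w8.png

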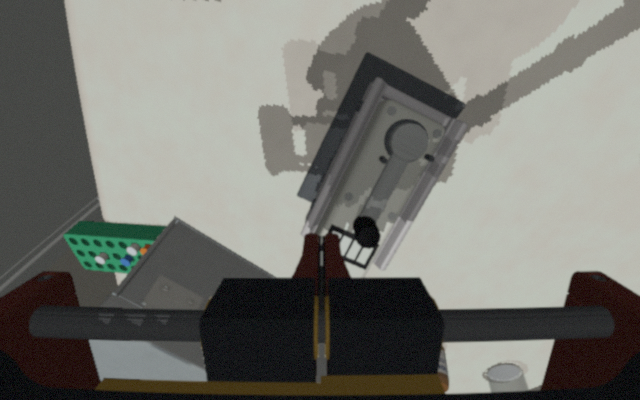

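Call:
{"api": "jog_arm", "payload": {"series": [0.0026,-0.0005,-0.007,0,0,0,0.0034,-0.0006,-0.009,0,0,0,0.0034,-0.0006,-0.009,0,0,0,0.0025,-0.0005,-0.0065,0,0,0,0.0015,-0.0003,-0.0034,0,0,0,0,0,0,0,0,0,-0.0007,0.0026,-0.0004,0,0,0,-0.0006,0.0026,-0.0004,0,0,0,-0.0006,0.0025,-0.0004,0,0,0,0,0,0,0,0,0]}}

```text
clock: 31.7
eef_pos: [0.4352, -0.2263, 0.2775]
tool_rot: [-2.987, 0.316, -2.846]
force: [0.2, 0.1, -0.9]
grip_width: 0.0001
grip_force: 0.0
```

```bash
cat >> cr.py <<'E'
def knobpos(cam='wrist'):
    c=imaging.capture(cam); P,u,v=pts(c); Q=((P-C)@M)*1000
    g=c['image'][v,u].max(1)<70
    k=g&(Q[:,2]>60)&(Q[:,2]<72)&(Q[:,0]>-50)&(Q[:,0]<15)&(Q[:,1]>-12)&(Q[:,1]<70)
    if k.sum()>5:
        m=np.median(Q[k],0); print(cam,'knob',k.sum(),m.round(1),'theta',np.arctan2(m[1],m[0]+70).round(3),'r',np.hypot(m[1],m[0]+70).round(1))
    return c
E
python3 - <<'E'
from cr import *
plan([[*(knob(0)-18*n),51]]); knobpos(); knobpos('side')
E
```

```text
tip mm [  1.3 -19.8  51.3] tool axes in cradle: z [ 0.001 -0.001 -1.   ] y angle 25.0 F [-0.11  0.15 -0.9 ] j6 [-0.6  -0.35  1.88  0.15  1.3  -2.46] 31.7
[-0.0009, 0.0036, -0.0008] 
wrist knob 739 [-9.8 -0.8 66.4] theta -0.013 r 60.2
side knob 34 [-2.8  1.4 65.8] theta 0.02 r 67.2
```

Run:
```python
from cr import *
plan([[*(knob(0)-18*n),51],[*(knob(0)-14*n),51]]+[[*(knob(t)-14*n),51] for t in (.1,.2,.3,.4,.5,.6,.7)])
```

```text
tip mm [  1.4 -19.9  51.2] tool axes in cradle: z [ 0.001 -0.001 -1.   ] y angle 25.0 F [0.15 0.87 0.32] j6 [-0.6  -0.35  1.88  0.15  1.3  -2.46] 31.8
[-0.001, 0.0038, -0.0008] [-0.001, 0.0038, -0.0006] [0.0007, 0.0062, -0.0001] [0.0002, 0.0062, -0.0003] [-0.0004, 0.0062, -0.0005] [-0.001, 0.0061, -0.0007] [-0.0016, 0.0059, -0.0009] [-0.0021, 0.0057, -0.0011] [-0.0027, 0.0054, -0.0013]
```

Call:
{"api": "jog_arm", "payload": {"series": [-0.001,0.0038,-0.0008,0,0,0,-0.001,0.0038,-0.0006,0,0,0,0.0007,0.0062,-0.0001,0,0,0,0.0002,0.0062,-0.0003,0,0,0,-0.0004,0.0062,-0.0005,0,0,0,-0.001,0.0061,-0.0007,0,0,0,-0.0016,0.0059,-0.0009,0,0,0,-0.0021,0.0057,-0.0011,0,0,0,-0.0027,0.0054,-0.0013,0,0,0,0,0,0,0,0,0]}}

```text
clock: 33.05
eef_pos: [0.4261, -0.1769, 0.271]
tool_rot: [-2.988, 0.316, -2.846]
force: [2.3, -2.2, -0.2]
grip_width: 0.0006
grip_force: 1.0
```

Run:
```python
from cr import *
c=knobpos(); knobpos('top'); knobpos('side')
t,T,s=tip(); d=None
plan([[*(knob(x)-14*n),51] for x in (.8,.85,.9)])
```

```text
wrist knob 1004 [-27.2  39.5  66. ] theta 0.746 r 58.2
top knob 11 [-8.3 33.6 64.7] theta 0.498 r 70.2
side knob 55 [-18.2  37.4  66.2] theta 0.625 r 63.9
tip mm [-16.8  27.1  51. ] tool axes in cradle: z [ 0.    -0.001 -1.   ] y angle 25.0 F [ 2.2  -1.41  0.89] j6 [-0.51 -0.44  1.96  0.12  1.3  -2.36] 33.2
[-0.003, 0.0053, -0.0014] [-0.0018, 0.0024, -0.0008] [-0.0019, 0.0023, -0.0008]
```

Call:
{"api": "jog_arm", "payload": {"series": [-0.0015,0.0027,-0.0007,0,0,0,-0.0015,0.0026,-0.0007,0,0,0,-0.0009,0.0012,-0.0004,0,0,0,-0.0009,0.0012,-0.0004,0,0,0,-0.0005,0.0006,-0.0002,0,0,0,0,0,0,0,0,0,0,0,0,0,0,0,0,0,0,0,0,0,0,0,0,0,0,0,0,0,0,0,0,0]}}

```text
clock: 34.45
eef_pos: [0.421, -0.169, 0.2687]
tool_rot: [-2.987, 0.316, -2.846]
force: [2.0, -0.8, 0.0]
grip_width: 0.0003
grip_force: 1.1
```

Run:
```python
from cr import *
c=knobpos(); knobpos('side')
plan([[*(knob(x)-14*n),51] for x in (.9,.925,.95)])
```

```text
wrist knob 971 [-34.3  46.4  66.1] theta 0.915 r 58.6
side knob 54 [-26.4  44.7  66.5] theta 0.799 r 62.5
tip mm [-23.7  34.5  51. ] tool axes in cradle: z [ 0.    -0.001 -1.   ] y angle 25.0 F [ 2.7  -1.66 -0.95] j6 [-0.5  -0.46  1.98  0.12  1.3  -2.35] 34.55
[-0.0015, 0.0017, -0.0007] [-0.001, 0.0011, -0.0004] [-0.001, 0.0011, -0.0004]
```

Call:
{"api": "jog_arm", "payload": {"series": [-0.0008,0.0009,-0.0004,0,0,0,-0.0007,0.0008,-0.0003,0,0,0,-0.0005,0.0006,-0.0002,0,0,0,-0.0005,0.0005,-0.0002,0,0,0,0,0,0,0,0,0,0,0,0,0,0,0,0,0,0,0,0,0,0,0,0,0,0,0,0,0,0,0,0,0,0,0,0,0,0,0]}}

```text
clock: 35.8
eef_pos: [0.4187, -0.1664, 0.2679]
tool_rot: [-2.986, 0.317, -2.846]
force: [4.4, -3.0, -0.4]
grip_width: 0.0007
grip_force: 2.1
```

Run:
```python
from cr import *
c=knobpos(); knobpos('side')
plan([[*(knob(x)-14*n),51] for x in (.95,.975)])
```

```text
wrist knob 955 [-37.   48.5  66. ] theta 0.973 r 58.7
side knob 52 [-27.9  47.2  66.1] theta 0.843 r 63.3
tip mm [-26.4  36.5  51.2] tool axes in cradle: z [ 0.002 -0.001 -1.   ] y angle 25.0 F [ 5.47 -2.42 -0.55] j6 [-0.49 -0.48  1.99  0.11  1.3  -2.35] 35.9
[-0.0013, 0.0014, -0.0007] [-0.001, 0.0011, -0.0004]
```

Call:
{"api": "jog_arm", "payload": {"series": [-0.0005,0.0005,-0.0002,0,0,0,-0.0003,0.0003,-0.0001,0,0,0,0,0,0,0,0,0,0,0,0,0,0,0,0,0,0,0,0,0,0,0,0,0,0,0,0,0,0,0,0,0,0,0,0,0,0,0,0,0,0,0,0,0,0,0,0,0,0,0]}}

```text
clock: 37.15
eef_pos: [0.4181, -0.1658, 0.2679]
tool_rot: [-2.985, 0.318, -2.846]
force: [6.6, -4.6, 0.7]
grip_width: 0.0008
grip_force: 3.0
```

Run:
```python
from cr import *
c=knobpos(); knobpos('side')
plan([[*(knob(x)-14*n),51] for x in (.6,.3,0)]+[[*(knob(0)-30*n),51],[*(knob(0)-30*n),110]])
```

```text
wrist knob 969 [-37.5  48.7  66.1] theta 0.981 r 58.6
side knob 49 [-28.7  47.5  66.7] theta 0.855 r 62.9
tip mm [-26.8  36.8  51.4] tool axes in cradle: z [ 0.003 -0.002 -1.   ] y angle 25.0 F [ 6.54 -2.47 -2.43] j6 [-0.49 -0.48  1.99  0.11  1.3  -2.35] 37.25
[0.0106, -0.0165, 0.0043] [0.0047, -0.0177, 0.0028] [-0.0005, -0.0185, 0.0009] [0.0039, -0.0154, 0.0023] [-0.02, 0.0033, 0.0554]
```

Call:
{"api": "jog_arm", "payload": {"series": [0.0053,-0.0083,0.0021,0,0,0,0.0053,-0.0082,0.0022,0,0,0,0.0024,-0.0089,0.0014,0,0,0,0.0023,-0.0088,0.0014,0,0,0,-0.0002,-0.0093,0.0004,0,0,0,-0.0003,-0.0092,0.0005,0,0,0,0.0019,-0.0077,0.0011,0,0,0,0.002,-0.0077,0.0012,0,0,0,-0.005,0.0008,0.014,0,0,0,-0.009,0.0015,0.025,0,0,0]}}

```text
clock: 38.5
eef_pos: [0.4221, -0.2309, 0.3168]
tool_rot: [-2.989, 0.315, -2.846]
force: [-0.1, -0.7, 0.1]
grip_width: 0.0005
grip_force: 0.0
```

Call:
{"api": "jog_arm", "payload": {"series": [-0.01,0.002,0.03,0,0,0,-0.01,0.002,0.03,0,0,0,-0.01,0.002,0.03,0,0,0,-0.005,0.001,0.015,0,0,0,0,0,0,0,0,0,0,0,0,0,0,0,0,0,0,0,0,0,0,0,0,0,0,0,0,0,0,0,0,0,0,0,0,0,0,0]}}

```text
clock: 39.75
eef_pos: [0.3875, -0.2242, 0.4215]
tool_rot: [-2.988, 0.316, -2.846]
force: [-0.0, -0.2, 0.3]
grip_width: 0.0002
grip_force: 0.0
```

Run:
```python
from cr import *
c=knobpos(); s=knobpos('side'); t=knobpos('top'); plan([])
P,u,v=pts(c); Q=(P-C)@M
k=(abs(Q[:,1])<.018)&(abs(Q[:,0])<.12)&(Q[:,2]>.031)&(Q[:,2]<.039); print('top face X',np.percentile(Q[k,0],[.3,1,99,99.7]),np.median(Q[k,2]))
for q in ['beaker','bottle','dish']:
    for r in silhouettes(q,'top')[:1]:
        print(q,r['score'],np.median(pts(t,r['region'])[0],0).round(3))
cv2.imwrite('pics/end.png',np.hstack([c['image'][:300,160:560],s['image'][60:360,150:550]]))
```

```text
wrist knob 196 [-9.3 -0.7 66.5] theta -0.011 r 60.7
side knob 19 [-7.3  4.1 65.7] theta 0.065 r 62.9
top knob 21 [-6.3  2.5 65.9] theta 0.039 r 63.8
tip mm [  6.1 -25.5 202.9] tool axes in cradle: z [ 0.    -0.001 -1.   ] y angle 25.0 F [ 0.06 -0.93 -0.67] j6 [-0.66 -0.46  1.71  0.16  1.59 -2.47] 39.9

top face X [-0.0894197  -0.08847331  0.08060757  0.08549893] 0.036085015601706016
beaker 0.74 [0.763 0.082 0.025]
bottle 0.54 [ 0.737 -0.035  0.056]
dish 0.65 [0.385 0.037 0.014]
```

View pics/end.png

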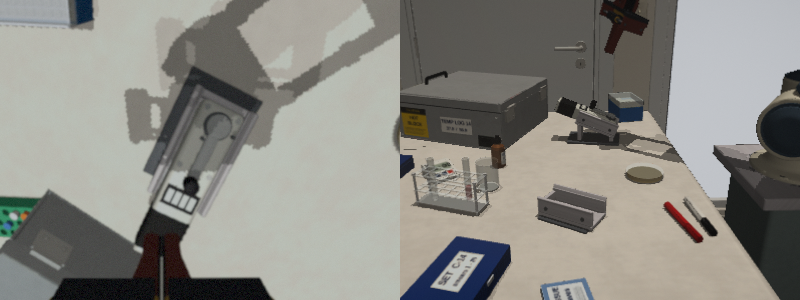

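The counter sits in the stand with its head at the ledge: pivot at about (215,125) and knob at (190,185) in the left crop. The lever is back at rest, the bystanders have not moved, and the arm is clear.

```bash
python3 -c "
from station import ctrl
print(ctrl.sign_off())"
```

```text
the job is handed in; nothing more can be done
None
```

The counter is seated in the stand, lever side up and head against the ledge; the lever was swung to its stop, held and released back to rest, and the job was handed in at about 40 s with the beaker, bottle and dish where they were.

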